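Lower the sample hoist off its pawl and unload the box

ROBOT

A 6-joint arm with a two-finger parallel gripper is mounted at the origin on the work surface. World frame = base frame: x ahead of the robot, y to its left, z up, the work surface at z = 0. Lengths are in m, angles in rad, forces in N, time in s.
With the tool pointing down it reaches from about 0.275 to 0.975 m from the base axis. Payload 8.4 kg.
Tool frame: the origin (TCP) lies midway between the tips of the shut fingers; the grasp point (between the pads) lies 19 mm behind it; z points along the fingers, y is the direction in which the jaws open and shut (so a half turn about z gives the same grasp; the last joint's range is limited). The gripper opens to 92 mm and grips with 3 to 60 N. Pads are 20 mm wide; open, the fingers measure 128 mm over their backs; the gripper's body (75 mm by 189 mm) begins 69 mm behind the grasp point.
Start: joints at [-1.106, 0.353, 1.633, -0, 1.155, -0.002], TCP at [0.281, -0.558, 0.215] pointing down, gripper open.
Joint ranges: [-2.63, 2.63], [-0.92, 2.1], [0.06, 2.66], [-1.3, 4.44], [0, 2.69], [-3.02, 3.02]. Speed limits (rad/s): [2.22, 2.22, 2.79, 3.14, 3.14, 3.14].

INTERFACE

Orientations are given as a unit quaternion [x, y, z, w].
In Python, from station import get_obs, snapshot, sign_off, look_for, silhouettes, tip_of gives the robot as it stands.
- The arm moves only by the shell command python3 -m inch 'ROWS'. ROWS is text: rows parted by semicolons, each of 7 numbers parted by spaces: the turn, a rotation vector about the tool's x, y, z in rad, then the shift along the tool's x, y, z in m, then the closure, from -1 (fully open) to 1 (shut). A call has 1 to 12 rows; each row is the pose to reach, as a shift and turn from the pose commanded when the call began, along the tool's axes at that moment; what a row does not reach only later rows make up. A row lasts 1/8 s, in which the tool goes at most 62.5 mm and 10.7 degrees, less where a joint would pass 70% of its speed; a pose out of reach is approached as far as the arm can. A call with a gripper value outside its range is refused whole. The fingers move at their own pace and stop on an object; the grip force is fixed at half the most. Time passes only in rows, so rows that repeat a pose let the fingers close. It gives the time, the measured TCP pose, the force and the opening at its end, in the units of the state.
- get_obs(): the state, without advancing time (a new reading comes with each control period).
- snapshot(name): name is "scene" or "top"; returns a dict with "img" (480x640x3 uint8, blue, green, red), "depth" (480x640 float32, m along the optical axis (not along the pixel's ray), 0 where there is no reading), "fx", "fy", "cx", "cy" (pixels), "world_from_camera" (4x4, takes a point from camera to world coordinates). Camera axes: x right, y up, looking along -z (the intrinsics and any distortion apply to the point x, -y, -z); pixel columns grow to the right and rows downward; lengths in m; the calibration is good to about 2 mm. A picture is of the moment at which its call begins.
- sign_off(): hands the job in, once; it reports no verdict.
Trained networks look in a picture, given as the dict that the camera call returned (one of the last four; its "shot" number tells which), for a name from the list of things; names that differ only in an ending like _2 or _b are one class to them, and where a whole thing is asked for, a point or a joint stands for the part that bears it (a point fixed in the world has none). Each returns a list of dicts, best first, with "p" (0 to 1); they miss things now and then, are a little off and sometimes report something else, mostly with a low value. They report only what shows in the picture. A call takes as long as a camera call. They do not tell look-alikes from the thing itself.
- look_for(picture, target): "extent" ([left, top, right, bottom] in pixels, round what is visible of it).
- silhouettes(picture, target): "region" (480x640 bool, what is visible of it) and "extent" ([left, top, right, bottom] in pixels, round what is visible of it).
- tip_of(picture, target): "location" ([column, row] in pixels: a listed point, or the origin of a listed thing).
The state is a dict: "time": time; "q": joint angles; "joint_velocities": joint speeds; "joint_torque": joint torques, N m; "position": TCP position; "eef_rot": TCP orientation; "contact_force": force on the tool from outside, world axes, zero at the start; "wrist_torque": the same for the moment, N m; "gripper_width": opening from 0.0 (shut) to 1.0 (fully open).
Only numpy, scipy, OpenCV 4.12 (cv2) and the standard library are available. Lean on these libraries where they do the work, as an engineer would, in place of code of your own. Each camera call takes 0.05 s, during which the arm holds its last target. There are 200 camera calls.

TASK

Bring the raised tray of the bench hoist down and unload it: push the red pawl lever over to its release side (the pawl stays jammed while it carries the load), wind the crank up a little so that the pawl springs free, and let the crank turn back slowly under the load, never letting it run away, until the tray is fully down. Then take the blue-lidded sample box from the tray and set it down gently and upright in the grey tote, without knocking it over on the way and leaving everything else on the bench where it stands.

Things in the scene. Friction and masses are not known exactly. Their poses are not given: they have to be found in the camera images.
- hoist: Bench hoist, fixed. Origin: underside of its base plate (225 x 410 x 12 mm); x points away from the robot, y to the robot's left at yaw 0. At its -y end a white gearbox, top 115 mm up, carries ratchet wheel (43 mm radius), crank, pawl and red lever, all on upright axes, swinging in level planes. At +y the tray hangs on a mast (30 x 60 mm at x +110, y +120 mm, 200 mm high).
- crank (a joint): Crank angle, rad: 0 at the start, pawl holding. GROWS anticlockwise from above = tray LOWERS 30 mm per rad; 2.5 = tray on its bottom stop. Winding up is clockwise (to -0.6; a tooth is 0.52). The load (about 1 kg) drives it towards lowering with 3 to 6 N at the grip; let go with the pawl free it runs at 5 to 8 rad/s. 0.7 rad/s is nicely slow, over 2.5 runs away. Flat arm, 82 mm long, top 163 mm up.
- crank_axis (a point): Point on the crank's upright axis at the height of the arm's top face (163 mm above the bench); fixed to the hoist.
- grip_mid (a point): Black upright crank grip, a 24 mm cylinder spinning freely on its pin 75 mm from the crank axis, from 163 to 218 mm above the bench. The point is on its axis, 193 mm above the bench. At crank 0 it lies from the axis along hoist -x (towards the robot); at crank 2.5, towards hoist +x and -y. It can be pushed or gripped.
- pawl_lever (a joint): Red pawl lever, rad: 0 = engaged (start), 0.9 = fully on the release side (stop). Grows anticlockwise from above and stays where left; takes 3 to 5 N at the post. Beyond 0.6 it springs the pawl outward, but the loaded tooth keeps the pawl (brass) jammed; it flies out and stays out only when the crank is then wound up about 0.1 rad (0.2 is safe).
- lever_pivot (a point): Upright pivot axis of the pawl lever, fixed to the hoist, 135 mm above the bench.
- lever_post (a point): Red upright post at the end of the pawl lever, 12 mm diameter, 60 mm from the pivot, standing from 133 to 193 mm above the bench; the point is on its axis, 180 mm above the bench. At lever 0 it lies from the pivot at 20 degrees anticlockwise of hoist +x; it is pushed towards hoist +y.
- tray_floor (a point): Centre of the floor of the white tray (150 x 150 mm, 5 mm wall, rim 7 mm above its floor): 110 mm above the bench when raised, 35 mm when fully down.
- sample_box: Closed white sample box with a blue lid, 62 (x) x 42 (y) x 48 (z) mm, about 0.12 kg, standing on the tray. Origin: centre of its underside, z up.
- tote: Grey open tote, fixed to the bench, outside 200 (x) x 150 (y) x 70 mm high, walls and floor 4 mm; on the left or on the right of the hoist. Origin: centre of its underside.
- reagent_bottle: Amber bottle, 70 mm diameter, 150 mm high, bystander. Origin: centre of its underside.
- jar: Clear jar with a white cap, 60 mm diameter, 70 mm high, bystander. Origin: centre of its underside.
- spare_box: Sample box with a GREEN lid, 62 x 42 x 48 mm, bystander on the bench, not to be moved. Origin: centre of its underside.
Things that resemble listed ones, but are neither listed nor needed, are in the scene too. Leave any pink look-alike of the tote alone. What is shaped like the sample_box but orange is not meant.

How it is judged:
By the outcome, as a careful person would: the job done as asked, in the order asked, and still so for the second after the job is handed in, with the robot touching nothing.
It also fails if it takes over 70 s, if anything falls off the work surface, if the arm or the gripper's body presses on something with over 40 N, if the wrist force passes 120 N, or if a joint passes its speed limit or range.

## Working session

There is one attempt and no reset: what is moved stays moved. The work goes in short steps, Python scripts to look and compute and a shell command to move; the robot and the scene stay as the last step left them, time stands still between calls to the robot, and variables do not carry over. Pictures are saved under pics/ and viewed, about 8 in all and at most 12, crops included, and the job is handed in when it is done.

```bash
ls; mkdir -p pics
cat > h.py <<'E'
import numpy as np, cv2
from station import *
def ray(s,px):
    T=np.array(s["world_from_camera"]); u,v=px
    d=np.array([(u-s["cx"])/s["fx"],-(v-s["cy"])/s["fy"],-1.0])
    return T[:3,3],T[:3,:3]@d
def at_z(s,px,z):
    o,d=ray(s,px); return o+d*(z-o[2])/d[2]
def at_depth(s,px):
    o,d=ray(s,px); u,v=[int(round(a)) for a in px]
    p=s["depth"][max(0,v-2):v+3,max(0,u-2):u+3]; p=p[p>0]
    return o+d*np.median(p) if len(p) else None
def tri(s1,p1,s2,p2):
    o1,d1=ray(s1,p1);o2,d2=ray(s2,p2)
    t=np.linalg.lstsq(np.c_[d1,-d2],o2-o1,rcond=None)[0]
    a,b=o1+d1*t[0],o2+d2*t[1]; return (a+b)/2,np.linalg.norm(a-b)
E
python3 - <<'E'
from h import *
np.set_printoptions(precision=4,suppress=True)
S={n:snapshot(n) for n in("scene","top")}
for n,s in S.items():
    cv2.imwrite(f"pics/{n}0.png",s["img"]); print(n,[k for k in s],np.array(s["world_from_camera"])[:3,3])
for t in["hoist","crank_axis","grip_mid","lever_pivot","lever_post","tray_floor","sample_box","tote","reagent_bottle","jar","spare_box"]:
    r={n:tip_of(s,t) for n,s in S.items()}
    for n in r:
        for q in r[n][:3]: print(t,n,round(q["p"],2),np.round(q["location"],1),at_depth(S[n],q["location"]))
    if r["scene"] and r["top"]: print("   tri",*tri(S["scene"],r["scene"][0]["location"],S["top"],r["top"][0]["location"]))
print(get_obs())
E
```

```text
pics
scene ['img', 'depth', 'fx', 'fy', 'cx', 'cy', 'world_from_camera', 'shot'] [1.5003 0.4046 1.4145]
top ['img', 'depth', 'fx', 'fy', 'cx', 'cy', 'world_from_camera', 'shot'] [0.3418 0.1226 1.371 ]
hoist scene 0.77 [292.5 245.1] [ 0.5007 -0.0225  0.013 ]
hoist top 0.62 [357.6 263.2] [ 0.4909 -0.0176  0.0142]
   tri [ 0.493  -0.0221  0.0029] 0.006912743759918045
crank_axis scene 0.83 [256.3 201.7] [ 0.4775 -0.142   0.165 ]
crank_axis top 0.87 [415.8 265.1] [ 0.472  -0.1398  0.1687]
crank_axis top 0.18 [310.5 258. ] [0.4854 0.1098 0.1586]
   tri [ 0.4733 -0.143   0.1598] 0.002455081150869482
grip_mid scene 0.6 [272. 177.] [ 0.2126 -0.2022  0.0024]
grip_mid top 0.69 [420.6 294.8] [ 0.3996 -0.1385  0.2201]
   tri [ 0.3975 -0.1288  0.2052] 0.026178445970813483
lever_pivot scene 0.97 [257.6 224.3] [ 0.5445 -0.1145  0.14  ]
lever_pivot scene 0.49 [260.  201.6] [ 0.4755 -0.1301  0.167 ]
lever_pivot top 0.85 [404.9 241.1] [ 0.5335 -0.1201  0.14  ]
lever_pivot top 0.18 [310.5 255.9] [0.4903 0.1099 0.159 ]
   tri [ 0.5351 -0.1212  0.1273] 0.0029375437960513836
lever_post scene 0.48 [254.  23
[... 1498 characters left out ...]
[257.4 204.9] [ 0.4773 -0.1401  0.1502]
spare_box top 0.8 [198.8 211.5] [0.6152 0.4031 0.0492]
spare_box top 0.24 [402.5 244.9] [ 0.5256 -0.1162  0.1294]
   tri [0.6247 0.4061 0.0091] 0.011321392030982338
{'time': 1.2, 'q': array([-1.1064,  0.353 ,  1.6334,  0.    ,  1.1552, -0.0024]), 'joint_velocities': array([-0.0011, -0.001 ,  0.0009, -0.0003, -0.002 ,  0.0002]), 'joint_torque': array([ -0.0001, -59.377 , -33.4564,   0.0697,   0.0157,  -0.    ]), 'position': array([ 0.2813, -0.5581,  0.2146]), 'eef_rot': array([ 0.9729,  0.2313,  0.    , -0.    ]), 'contact_force': array([-0.3286, -0.2805, -0.0769]), 'wrist_torque': array([-0.0104,  0.0004, -0.0321]), 'gripper_width': 0.9997049603683018}
```

View pics/top0.png

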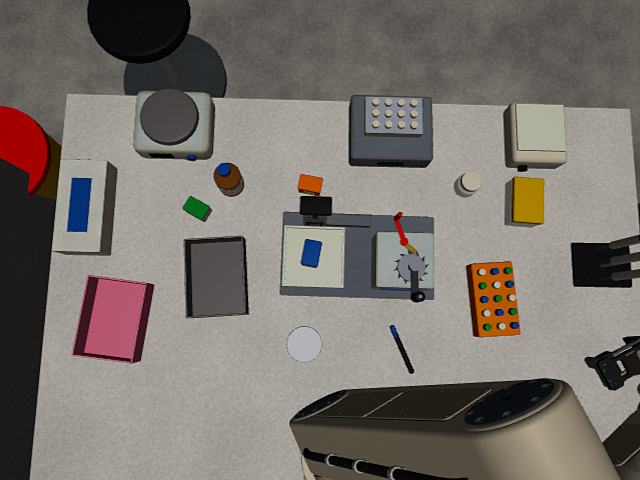

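View pics/scene0.png

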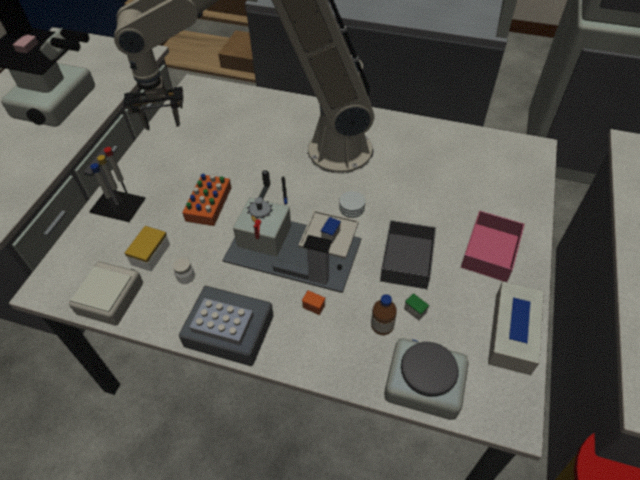

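Run:
```python
from h import *
np.set_printoptions(precision=4,suppress=True)
a=cv2.imread("pics/top0.png"); b=cv2.imread("pics/scene0.png")
c=cv2.resize(a[200:305,275:445],None,fx=4,fy=4,interpolation=cv2.INTER_CUBIC)
cv2.imwrite("pics/c0.png",c[:,:800])
s=snapshot("top"); t=snapshot("scene")
r=silhouettes(s,"hoist")
hs=cv2.cvtColor(s["img"],cv2.COLOR_BGR2HSV)
if r: 
    for q in r[:2]:
        m=q["region"].astype(np.uint8); c,_=cv2.findContours(m,0,2); k=max(c,key=cv2.contourArea); box=cv2.boxPoints(cv2.minAreaRect(k)); print("hoist",q["p"],q["extent"],[at_z(s,p,.012)[:2] for p in box])
for nm,tt in(("top",s),("scene",t)):
  hsv=cv2.cvtColor(tt["img"],cv2.COLOR_BGR2HSV)
  for name,lo,hi in(("blue",(105,120,60),(125,255,255)),("red",(0,150,80),(6,255,255))):
    m=cv2.inRange(hsv,lo,hi); n,l,st,ce=cv2.connectedComponentsWithStats(m)
    for i in range(1,n):
        if st[i,4]>15 and 200<ce[i][0]<420 and 190<ce[i][1]<300:
            k=np.argwhere(l==i)[:,::-1].astype(np.float32)
            rc=cv2.boxPoints(cv2.minAreaRect(k)); d=np.median(tt["depth"][l==i])
            print(nm,name,st[i],ce[i],at_depth(tt,ce[i])); print([at_depth(tt,p) is not None and at_z(tt,p,.158)[:2] for p in rc])
r=silhouettes(s,"tote")
for q in r[:2]:
    m=q["region"].astype(np.uint8); c,_=cv2.findContours(m,0,2); k=max(c,key=cv2.contourArea); rc=cv2.minAreaRect(k); print("tote",q["p"],[at_z(s,p,.07)[:2] for p in cv2.boxPoints(rc)])
```

```text
hoist 0.95 [280.5, 195.3, 431.9, 304.9] [array([0.4063, 0.193 ]), array([0.6758, 0.186 ]), array([ 0.662 , -0.2376]), array([ 0.3914, -0.2178])]
top blue [301 239  21  28 422] [311.0427 252.5213] [0.4985 0.1088 0.1587]
[array([0.4723, 0.1333]), array([0.5322, 0.1226]), array([0.5252, 0.0838]), array([0.4653, 0.0947])]
top blue [382 289  29   2  36] [397.9444 289.1944] [ 0.4208 -0.1163  0.0622]
[array([ 0.4148, -0.0609]), array([ 0.4159, -0.1275]), array([ 0.4136, -0.1275]), array([ 0.4124, -0.0609])]
top red [398 212   4   5  16] [399.625 213.75 ] [ 0.5903 -0.098   0.1923]
[array([ 0.6018, -0.1005]), array([ 0.602 , -0.1078]), array([ 0.5921, -0.1077]), array([ 0.5919, -0.1004])]
top red [395 219  13  27 135] [401.037  233.2444] [ 0.5531 -0.1112  0.1378]
[array([ 0.5777, -0.0842]), array([ 0.5853, -0.1003]), array([ 0.5265, -0.1258]), array([ 0.5191, -0.1098])]
scene blue [322 218  18  17 185] [330.5405 226.0541] [0.5023 0.1094 0.1582]
[array([0.5247, 0.0866]), array([0.4641, 0.0952]), array([0.4792, 0.1326]), array([0.539 , 0.1233])]
scene blue [381 295  10   9  72] [385.8194 299.1389] [0.7047 0.3275 0.1508]
[array([0.7   , 0.3123]), array([0.693 , 0.3361]), array([0.718 , 0.3416]), array([0.725 , 0.3181])]
scene red [254 220   6  11  36] [257.0278 223.9167] [ 0.5442 -0.1164  0.1409]
[array([ 0.5803, -0.1118]), array([ 0.542 , -0.1222]), array([ 0.5405, -0.1079]), array([ 0.5788, -0.0978])]
tote 0.83 [array([0.5418, 0.4371]), array([0.5509, 0.276 ]), array([0.3485, 0.2614]), array([0.3405, 0.4189])]
tote 0.75 [array([0.2477, 0.6906]), array([0.4492, 0.672 ]), array([0.4217, 0.5009]), array([0.2208, 0.5237])]
```

View pics/c0.png

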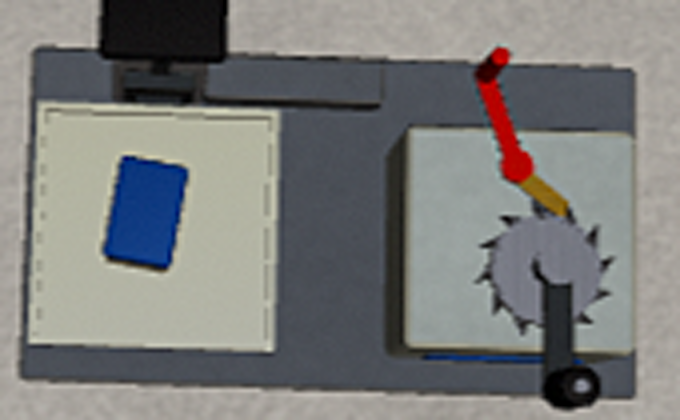

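Run:
```python
from h import *
np.set_printoptions(precision=4,suppress=True)
s=snapshot("top")
C=[at_z(s,(275+u/4-.4,200+v/4-.4),.012)[:2] for u,v in((37,47),(636,70),(634,397),(20,378))]
print(C,np.mean(C,0))
e=[C[0]-C[1],C[3]-C[2]]; print("yaw(y edges)",[np.arctan2(-v[0],v[1]) for v in e],[np.linalg.norm(v) for v in e])
e=[C[0]-C[3],C[1]-C[2]]; print("yaw(x)",[np.arctan2(v[1],v[0]) for v in e],[np.linalg.norm(v) for v in e])
for n,p,z in(("grip",(578,386),.218),("post",(500,55),.193),("pivot",(517,165),.140),("wheel",(548,265),.14)): print(n,at_z(s,(275+p[0]/4-.4,200+p[1]/4-.4),z))
# depth-based grip top
u0,v0=419,296
D=s["depth"]; P=[]
for v in range(285,305):
  for u in range(408,430):
    if D[v,u]>0:
      o,d=ray(s,(u,v)); w=o+d*D[v,u]
      if w[2]>.2: P.append(w)
P=np.array(P); print("grip pts",len(P),P.mean(0),P.min(0),P.max(0))
```

```text
[array([0.6282, 0.1826]), array([ 0.621 , -0.2245]), array([ 0.3999, -0.2189]), array([0.4054, 0.188 ])] [ 0.5136 -0.0182]
yaw(y edges) [np.float64(-0.01763366336131576), np.float64(-0.013653364151848077)] [np.float64(0.40712529692957883), np.float64(0.40695316195048475)]
yaw(x) [np.float64(-0.0241482309361464), np.float64(-0.024988528121524394)] [np.float64(0.22285820917684773), np.float64(0.22123967296259148)]
grip [ 0.3967 -0.1356  0.218 ]
post [ 0.5911 -0.0978  0.193 ]
pivot [ 0.5341 -0.1175  0.14  ]
wheel [ 0.4731 -0.1358  0.14  ]
grip pts 102 [ 0.3964 -0.1345  0.2169] [ 0.3857 -0.1478  0.2015] [ 0.4083 -0.1238  0.2234]
```

```bash
python3 -m inch '0 0 0 0 0 -0.035 1; 0 0 -0.16 0.25 -0.117 -0.035 1; 0 0 -0.32 0.496 -0.234 -0.035 1; 0 0 -0.32 0.496 -0.234 -0.035 1; 0 0 -0.32 0.496 -0.234 -0.035 1; 0 0 -0.32 0.496 -0.234 -0.035 1; 0 0 -0.32 0.496 -0.234 -0.035 1; 0 0 -0.32 0.496 -0.234 -0.035 1; 0 0 -0.32 0.496 -0.234 -0.035 1; 0 0 -0.32 0.496 -0.234 -0.035 1; 0 0 -0.32 0.496 -0.234 -0.035 1; 0 0 -0.32 0.496 -0.234 -0.035 1'
```

```text
time: 2.95
position: [0.6184, -0.1262, 0.2493]
eef_rot: [0.923, 0.384, -0.0, -0.0]
contact_force: [0.2, -0.5, 0.1]
gripper_width: 0.005
```

```bash
python3 -m inch '0 0 0 0 0 0.05 1; 0 0 0 0 0 0.087 1; 0 0 0 0 0 0.087 1; 0 0 0 0.001 -0.01 0.087 1; 0 0 0 0.001 -0.018 0.087 1; 0 0 0 0.001 -0.026 0.087 1; 0 0 0 0.001 -0.034 0.087 1; 0 0 0 0.001 -0.042 0.087 1; 0 0 0 0.001 -0.05 0.087 1; 0 0 0 0.001 -0.056 0.087 1; 0 0 0 0.002 -0.06 0.087 1; 0 0 0 0.002 -0.06 0.087 1'
python3 - <<'E'
from h import *
s=snapshot("top"); cv2.imwrite("pics/l1.png",cv2.resize(s["img"][190:310,330:470],None,fx=4,fy=4,interpolation=cv2.INTER_CUBIC))
E
```

```text
time: 4.45
position: [0.5771, -0.0821, 0.1624]
eef_rot: [0.924, 0.383, -0.001, -0.0]
contact_force: [0.6, -2.2, 1.2]
gripper_width: 0.005
```

View pics/l1.png

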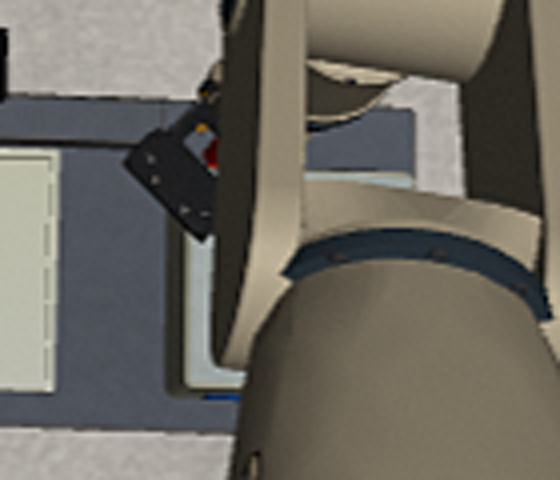

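```bash
python3 -m inch '0 0 0 0 -0.003 0 1; 0 0 0 0.001 -0.005 0 1; 0 0 0 0.001 -0.005 0 1'
```

```text
time: 4.88
position: [0.5744, -0.0783, 0.1622]
eef_rot: [0.924, 0.383, -0.001, 0.0]
contact_force: [0.4, -3.9, 0.6]
gripper_width: 0.008
```

```bash
python3 -m inch '0 0 0 0 0.02 0 1; 0 0 0 0 0.02 -0.06 1; 0 0 0 0 0.02 -0.1 1; 0 0 0.2 -0.06 -0.02 -0.1 0; 0 0 0.4 -0.12 -0.06 -0.1 -0.5; 0 0 0.6 -0.165 -0.085 -0.1 -0.5; 0 0 0.787 -0.165 -0.085 -0.1 -0.5; 0 0 0.787 -0.165 -0.085 -0.1 -0.5; 0 0 0.787 -0.165 -0.085 -0.1 -0.5; 0 0 0.787 -0.165 -0.085 -0.1 -0.5'
```

```text
time: 6.12
position: [0.3991, -0.1347, 0.2624]
eef_rot: [1.0, 0.001, -0.0, -0.0]
contact_force: [-0.3, 0.7, 0.4]
gripper_width: 0.739
```

Run:
```python
from h import *
np.set_printoptions(precision=4,suppress=True)
s=snapshot("top"); t=snapshot("scene")
cv2.imwrite("pics/l2.png",np.hstack([cv2.resize(s["img"][195:315,350:450],None,fx=4,fy=4,interpolation=cv2.INTER_CUBIC),cv2.resize(t["img"][150:270,210:310],None,fx=4,fy=4,interpolation=cv2.INTER_CUBIC)]))
for n in("grip_mid","lever_post"):
  for x in(s,t): print(n,[(round(q["p"],2),np.round(q["location"],1),at_z(x,q["location"],.193 if n=="grip_mid" else .18)) for q in tip_of(x,n)[:2]])
print(get_obs()["position"],get_obs()["q"])
```

```text
grip_mid []
grip_mid [(0.62, array([267.8, 178.8]), array([ 0.3978, -0.1304,  0.193 ]))]
lever_post [(0.71, array([381.8, 228.5]), array([ 0.5564, -0.0576,  0.18  ]))]
lever_post [(0.62, array([270.8, 225.1]), array([ 0.5663, -0.0589,  0.18  ]))]
[ 0.3984 -0.1346  0.2625] [-0.3295 -0.0271  1.9833  0.      1.1857  1.2407]
```

View pics/l2.png

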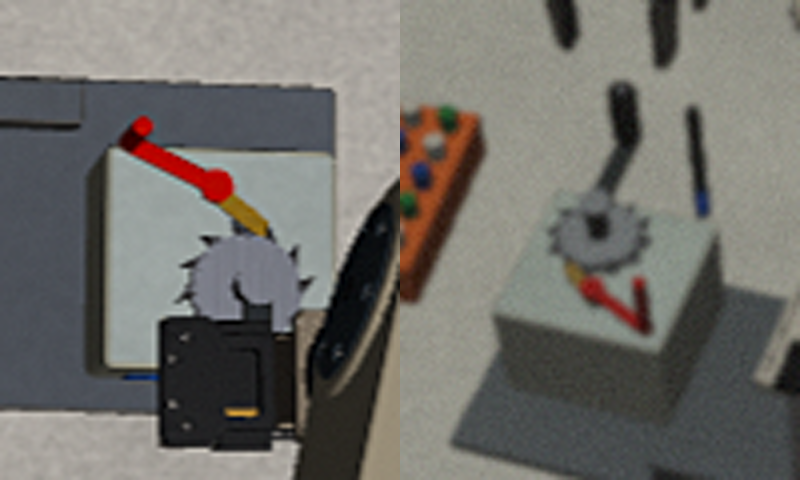

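```bash
python3 -m inch '0 0 0 -0.002 0 0.045 -0.5; 0 0 0 -0.002 0 0.087 -0.5; 0 0 0 -0.002 0 0.087 -0.5; 0 0 0 -0.002 0 0.087 1; 0 0 0 -0.002 0 0.087 1; 0 0 0 -0.002 0 0.087 1; 0 0 0 -0.002 0 0.087 1; 0 0 0 -0.002 0 0.087 1; 0 0 0 -0.002 0 0.087 1'
```

```text
time: 7.55
position: [0.3966, -0.1353, 0.176]
eef_rot: [1.0, 0.0, 0.0, 0.001]
contact_force: [-0.7, -3.7, 5.0]
gripper_width: 0.254
```

```bash
python3 -m inch '0 0 0 0.0002 -0.004 0 1; 0 0 0 0.0005 -0.0075 0 1; 0 0 0 0.001 -0.011 0 1; 0 0 0 0.002 -0.015 0 1; 0 0 0 0.003 -0.0185 0 1; 0 0 0 0.003 -0.0185 0 1; 0 0 0 0.003 -0.0185 0 1'
python3 - <<'E'
from h import *
s=snapshot("top"); cv2.imwrite("pics/l3.png",cv2.resize(s["img"][195:315,350:450],None,fx=4,fy=4,interpolation=cv2.INTER_CUBIC))
th=lambda a:np.array([.472+.075*np.cos(np.radians(178.9)+a),-.136+.075*np.sin(np.radians(178.9)+a)])
p=th(-.25)
for a in np.arange(-.25,2.56,.085): d=th(a)-p; print(round(a,3),np.round([d[0],-d[1]],4))
E
```

```text
time: 8.43
position: [0.3994, -0.1167, 0.176]
eef_rot: [1.0, 0.0, 0.0, 0.001]
contact_force: [-1.7, -6.2, 5.9]
gripper_width: 0.254
-0.25 [ 0. -0.]
-0.165 [-0.0014  0.0062]
-0.08 [-0.0023  0.0125]
0.005 [-0.0027  0.0189]
0.09 [-0.0025  0.0253]
0.175 [-0.0018  0.0316]
0.26 [-0.0005  0.0378]
0.345 [0.0012 0.044 ]
0.43 [0.0035 0.0499]
0.515 [0.0063 0.0556]
0.6 [0.0096 0.0611]
0.685 [0.0133 0.0663]
0.77 [0.0175 0.0711]
0.855 [0.022  0.0756]
0.94 [0.0269 0.0797]
1.025 [0.0321 0.0833]
1.11 [0.0377 0.0865]
1.195 [0.0434 0.0892]
1.28 [0.0494 0.0914]
1.365 [0.0556 0.0931]
1.45 [0.0618 0.0942]
1.535 [0.0682 0.0948]
1.62 [0.0745 0.0949]
1.705 [0.0809 0.0945]
1.79 [0.0872 0.0935]
1.875 [0.0934 0.0919]
1.96 [0.0994 0.0899]
2.045 [0.1053 0.0873]
2.13 [0.1109 0.0843]
2.215 [0.1162 0.0808]
2.3 [0.1212 0.0768]
2.385 [0.1258 0.0725]
2.47 [0.1301 0.0677]
2.555 [0.134  0.0627]
```

View pics/l3.png

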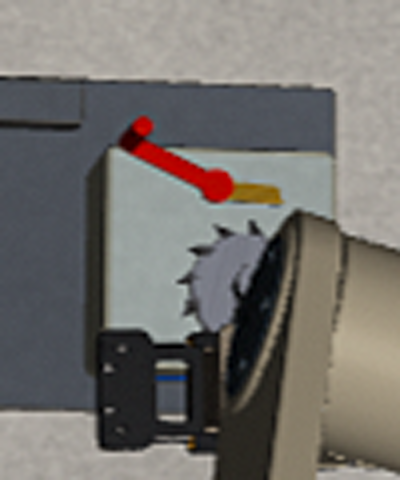

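The pawl (brass, crop 260,193) has swung clear of the wheel. Now I'll lower the tray.

```bash
python3 -m inch '0 0 0 -0.0014 0.0062 0 1; 0 0 0 -0.0023 0.0125 0 1; 0 0 0 -0.0027 0.0189 0 1; 0 0 0 -0.0025 0.0253 0 1; 0 0 0 -0.0018 0.0316 0 1; 0 0 0 -0.0005 0.0378 0 1; 0 0 0 0.0012 0.044 0 1; 0 0 0 0.0035 0.05 0 1; 0 0 0 0.0063 0.0556 0 1; 0 0 0 0.0096 0.0611 0 1; 0 0 0 0.0133 0.0663 0 1; 0 0 0 0.0133 0.0663 0 1'
```

```text
time: 9.98
position: [0.4135, -0.1841, 0.1761]
eef_rot: [1.0, -0.0, 0.001, 0.001]
contact_force: [-0.1, -7.3, 3.6]
gripper_width: 0.254
```

```bash
python3 -m inch '0 0 0 0.0042 0.0048 0 1; 0 0 0 0.0087 0.0093 0 1; 0 0 0 0.0136 0.0134 0 1; 0 0 0 0.0188 0.017 0 1; 0 0 0 0.0244 0.0202 0 1; 0 0 0 0.0301 0.0229 0 1; 0 0 0 0.0361 0.0251 0 1; 0 0 0 0.0423 0.0268 0 1; 0 0 0 0.0485 0.0279 0 1; 0 0 0 0.0549 0.0285 0 1; 0 0 0 0.0612 0.0286 0 1; 0 0 0 0.0612 0.0286 0 1'
```

```text
time: 11.48
position: [0.4763, -0.2117, 0.1762]
eef_rot: [1.0, -0.0, 0.002, 0.001]
contact_force: [5.6, -2.3, 1.5]
gripper_width: 0.254
```

```bash
python3 -m inch '0 0 0 0.0064 -0.0004 0 1; 0 0 0 0.0127 -0.0014 0 1; 0 0 0 0.0189 -0.003 0 1; 0 0 0 0.0249 -0.005 0 1; 0 0 0 0.0308 -0.0076 0 1; 0 0 0 0.0364 -0.0106 0 1; 0 0 0 0.0417 -0.0141 0 1; 0 0 0 0.0467 -0.0181 0 1; 0 0 0 0.0513 -0.0224 0 1; 0 0 0 0.0546 -0.026 0 1; 0 0 0 0.0546 -0.026 0 1'
```

```text
time: 12.85
position: [0.5299, -0.1842, 0.176]
eef_rot: [1.0, -0.0, 0.001, -0.001]
contact_force: [4.6, 4.0, 4.8]
gripper_width: 0.257
```

```bash
python3 -m inch '0 0 0 0.0017 -0.002 0 1; 0 0 0 0.003 -0.0037 0 1; 0 0 0 0.003 -0.0037 0 1'
```

```text
time: 13.22
position: [0.5312, -0.1825, 0.176]
eef_rot: [1.0, 0.0, -0.0, 0.001]
contact_force: [-1.0, -5.6, 6.6]
gripper_width: 0.255
```

```bash
python3 -m inch '0 0 0 0 0 0 0; 0 0 0 0 0 0 -0.4; 0 0 0 0 0 0 -0.5; 0 0 0 0 0 -0.045 -0.5; 0 0 0 0 0 -0.09 -0.5; 0 0 0 0 0 -0.09 -0.5'
python3 - <<'E'
from h import *
np.set_printoptions(precision=4,suppress=True)
s=snapshot("top"); t=snapshot("scene")
cv2.imwrite("pics/l4.png",np.hstack([s["img"][180:330,180:460],t["img"][180:330,200:480]]).repeat(1,0))
cc={}
for nm,tt in(("top",s),("scene",t)):
  m=cv2.inRange(cv2.cvtColor(tt["img"],cv2.COLOR_BGR2HSV),(105,120,60),(125,255,255)); n,l,st,ce=cv2.connectedComponentsWithStats(m)
  for i in range(1,n):
    if st[i,4]>50 and 200<ce[i][0]<420 and 190<ce[i][1]<300:
      k=np.argwhere(l==i)[:,::-1].astype(np.float32); rc=cv2.minAreaRect(k)
      w=at_depth(tt,ce[i]); b=[at_z(tt,p,.083)[:2] for p in cv2.boxPoints(rc)]
      print(nm,st[i],ce[i],w,np.mean(b,0),b); cc.setdefault(nm,ce[i])
print("tri",tri(s,cc["top"],t,cc["scene"]))
# tray floor height, from top depth around box; tote rim/floor
for p in((290,240),(335,240),(290,275),(330,275)): print("tray",at_depth(s,p))
for p in((215,277),(200,260),(235,300)): print("tote floor",at_depth(s,p),at_depth(t,(408,262)))
print(get_obs()["position"],get_obs()["contact_force"])
E
```

```text
time: 13.98
position: [0.5332, -0.182, 0.2691]
eef_rot: [1.0, -0.0, 0.003, 0.001]
contact_force: [0.2, -0.7, -0.7]
gripper_width: 0.747
top [301 244  20  26 374] [310.6578 256.2059] [0.4988 0.1087 0.0842] [0.4989 0.1086] [array([0.472 , 0.1329]), array([0.5321, 0.1233]), array([0.5257, 0.0843]), array([0.4657, 0.0941])]
scene [326 233  13  17 110] [332.6455 239.7273] [0.4964 0.1145 0.0853] [0.4996 0.1097] [array([0.523 , 0.0893]), array([0.4659, 0.0941]), array([0.4766, 0.1304]), array([0.533, 0.125])]
scene [381 295  10   9  73] [385.7671 299.1781] [0.7052 0.3275 0.1513] [0.6617 0.3224] [array([0.6522, 0.3068]), array([0.6448, 0.332 ]), array([0.6714, 0.3378]), array([0.6787, 0.3129])]
tri (array([0.4978, 0.1117, 0.0863]), np.float64(0.006110520740167412))
tray [0.5466 0.1634 0.0359]
tray [0.5489 0.0447 0.036 ]
tray [0.4543 0.1611 0.0365]
tray [0.4562 0.0568 0.0354]
tote floor [0.448  0.3608 0.0047] [0.4562 0.3565 0.0061]
tote floor [0.4926 0.4026 0.0048] [0.4562 0.3565 0.0061]
tote floor [0.3882 0.3053 0.0053] [0.4562 0.3565 0.0061]
[ 0.5312 -0.1813  0.2654] [-0.786   0.2286  0.6895]
```

View pics/l4.png

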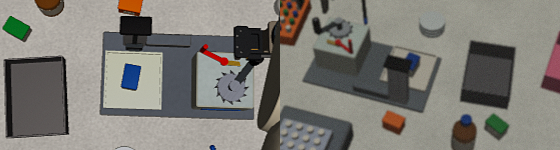

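```bash
python3 -m inch '0 0 0.05 -0.01 -0.06 0 -0.6; 0 0 0.16 -0.02 -0.12 0 -0.6; 0 0 0.165 -0.028 -0.18 0 -0.6; 0 0 0.165 -0.032 -0.24 0 -0.6; 0 0 0.165 -0.032 -0.29 0 -0.6; 0 0 0.165 -0.032 -0.29 0.05 -0.6; 0 0 0.165 -0.032 -0.29 0.1 -0.6; 0 0 0.165 -0.032 -0.29 0.145 -0.6; 0 0 0.165 -0.032 -0.29 0.145 -0.6; 0 0 0.165 -0.032 -0.29 0.145 -0.6; 0 0 0.165 -0.032 -0.29 0.145 -0.6'
```

```text
time: 15.45
position: [0.5006, 0.1087, 0.1223]
eef_rot: [0.997, -0.083, 0.001, -0.0]
contact_force: [-0.5, 0.9, -0.2]
gripper_width: 0.801
```

```bash
python3 -m inch '0 0 0 -0.001 0 0.03 -0.6; 0 0 0 -0.001 0 0.055 -0.6; 0 0 0 -0.001 0 0.074 -0.6; 0 0 0 -0.001 0 0.074 -0.6; 0 0 0 -0.001 0 0.074 0.05; 0 0 0 -0.001 0 0.074 0.1; 0 0 0 -0.001 0 0.074 0.5; 0 0 0 -0.001 0 0.074 1; 0 0 0 -0.001 0 0.074 1; 0 0 0 -0.001 0 0.074 1'
```

```text
time: 16.7
position: [0.4989, 0.1088, 0.0471]
eef_rot: [0.997, -0.082, 0.0, -0.0]
contact_force: [-0.6, -0.1, 6.7]
gripper_width: 0.453
```

```bash
python3 -m inch '0 0 0 0 0 -0.02 1; 0 0 0 0 0 -0.05 1; 0 0 0 0 0 -0.085 1; 0 0 0 0 0 -0.11 1; 0 0 -0.04 -0.015 -0.035 -0.115 1; 0 0 -0.1 -0.03 -0.075 -0.115 1; 0 0 -0.16 -0.048 -0.12 -0.115 1; 0 0 -0.2 -0.065 -0.165 -0.115 1; 0 0 -0.235 -0.08 -0.205 -0.115 1; 0 0 -0.235 -0.0894 -0.2287 -0.115 1; 0 0 -0.235 -0.0894 -0.2287 -0.115 1; 0 0 -0.235 -0.0894 -0.2287 -0.115 1'
python3 - <<'E'
from h import *
s=snapshot("top"); t=snapshot("scene")
cv2.imwrite("pics/l5.png",np.hstack([cv2.resize(s["img"][210:340,150:280],(400,400)),cv2.resize(t["img"][180:310,350:480],(400,400))]))
E
```

```text
time: 18.2
position: [0.4477, 0.3481, 0.1613]
eef_rot: [0.999, 0.035, -0.0, 0.0]
contact_force: [-0.6, -0.4, -1.1]
gripper_width: 0.455
```

View pics/l5.png

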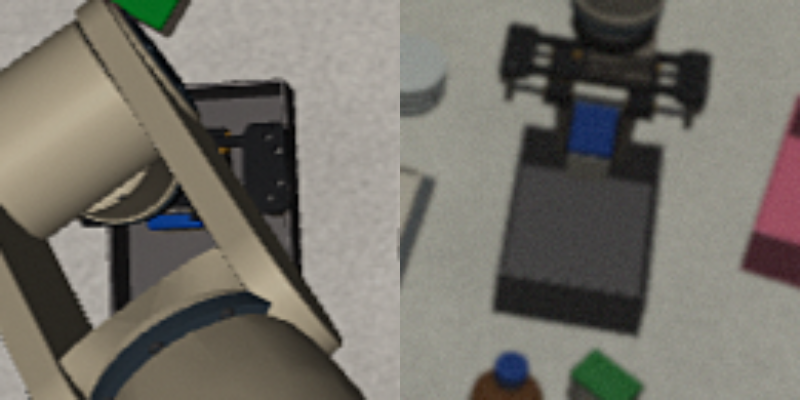

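The box is held upright over the tote: lid at about (595,128) in the right half of the picture, centred between the side walls. Next I'll lower it.

```bash
python3 -m inch '0 0 0 0 0 0.03 1; 0 0 0 0 0 0.06 1; 0 0 0 0 0 0.09 1; 0 0 0 0 0 0.115 1; 0 0 0 0 0 0.13 1; 0 0 0 0 0 0.137 1; 0 0 0 0 0 0.141 1; 0 0 0 0 0 0.141 1'
```

```text
time: 19.3
position: [0.4482, 0.3491, 0.021]
eef_rot: [0.999, 0.035, 0.0, -0.0]
contact_force: [0.7, 0.5, -0.7]
gripper_width: 0.456
```

```bash
python3 -m inch '0 0 0 0 0 0.0015 1; 0 0 0 0 0 0.003 1; 0 0 0 0 0 0.0045 1; 0 0 0 0 0 0.0045 1'
```

```text
time: 19.8
position: [0.4479, 0.3491, 0.0162]
eef_rot: [0.999, 0.035, 0.0, -0.0]
contact_force: [-0.8, 0.5, 0.8]
gripper_width: 0.449
```

```bash
python3 -m inch '0 0 0 0 0 0.001 1; 0 0 0 0 0 0.001 1'
```

```text
time: 20.05
position: [0.448, 0.3492, 0.0161]
eef_rot: [0.999, 0.035, 0.0, -0.0]
contact_force: [-4.7, -1.3, 12.0]
gripper_width: 0.456
```

Contact is confirmed (12 N). Now I'll release gradually, rise and back off.

```bash
python3 -m inch '0 0 0 0 0 0 0; 0 0 0 0 0 0 -0.2; 0 0 0 0 0 0 -0.35; 0 0 0 0 0 0 -0.35; 0 0 0 0 0 -0.02 -0.35; 0 0 0 0 0 -0.06 -0.35; 0 0 0 0 0 -0.12 -0.35; 0 0 0 0 0 -0.18 -0.35; 0 0 0 -0.1 0 -0.22 -0.35; 0 0 0 -0.13 0 -0.22 -0.35; 0 0 0 -0.13 0 -0.22 -0.35; 0 0 0 -0.13 0 -0.22 -0.35'
python3 - <<'E'
from h import *
np.set_printoptions(precision=4,suppress=True)
s=snapshot("top"); t=snapshot("scene"); print(get_obs()["position"],get_obs()["contact_force"])
cv2.imwrite("pics/l6.png",np.hstack([cv2.resize(s["img"][170:340,150:460],(430,236)),cv2.resize(t["img"][170:340,200:470],(370,236))]))
for p in((310,250),(290,240),(335,280)): print("tray",at_depth(s,p))
for nm,tt in(("top",s),("scene",t)):
  m=cv2.inRange(cv2.cvtColor(tt["img"],cv2.COLOR_BGR2HSV),(105,120,60),(125,255,255)); n,l,st,ce=cv2.connectedComponentsWithStats(m)
  for i in range(1,n):
    if st[i,4]>25 and 150<ce[i][0]<450 and 190<ce[i][1]<310: print(nm,ce[i],at_depth(tt,ce[i]))
  for o in("lever_post","grip_mid","spare_box","jar","reagent_bottle"): print(nm,o,[(round(q["p"],2),np.round(q["location"],1)) for q in tip_of(tt,o)[:1]])
E
```

```text
time: 21.55
position: [0.3182, 0.3402, 0.2355]
eef_rot: [0.999, 0.036, 0.001, -0.0]
contact_force: [0.5, 0.1, 0.2]
gripper_width: 0.675
[0.3191 0.3402 0.2349] [ 0.917  -0.1812 -0.655 ]
tray [0.5209 0.1102 0.0369]
tray [0.5466 0.1634 0.0359]
tray [0.4434 0.0436 0.0359]
top [216.5196 275.53  ] [0.448  0.3484 0.0543]
top [402.125 289.375] [ 0.4206 -0.1273  0.0607]
top lever_post [(0.57, array([385.5, 228.3]))]
top grip_mid [(0.45, array([437.9, 239.5]))]
top spare_box [(0.88, array([199.8, 209.8]))]
top jar [(0.77, array([464.7, 190.7]))]
top reagent_bottle [(0.7, array([230. , 186.1]))]
scene [407.4712 251.3037] [0.4497 0.3483 0.0522]
scene [385.8243 299.2432] [0.7065 0.3278 0.1532]
scene lever_post [(0.43, array([272.1, 225.8]))]
scene grip_mid [(0.55, array([237.7, 205.1]))]
scene spare_box [(0.62, array([412.3, 311.2]))]
scene jar [(0.7, array([186.3, 273.8]))]
scene reagent_bottle [(0.6, array([381.3, 320.7]))]
```

View pics/l6.png

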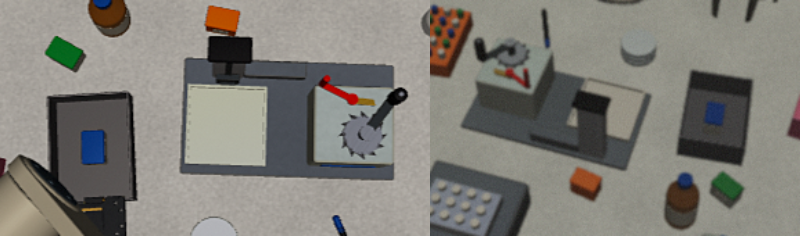

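The box stands upright in the grey tote, with its lid at z of about 0.053. The tray is down and empty, and the bystanders haven't moved.

```bash
python3 -c "
from station import *
print(sign_off())"
```

```text
the job is handed in; nothing more can be done
None
```

The tray is down and the blue-lidded sample box stands upright in the grey tote. I handed the job in at about 22 s of the 70 s; sign-off gives no verdict.

- **Pawl and crank:** I pushed the lever to its release side and gripped the crank. Winding it up about 0.25 rad sprang the pawl clear, which I saw in the top picture. I then lowered the tray with the grip held throughout, at about 0.7 rad/s, until the force reversed at the bottom stop.
- **Box:** I gripped it on the lowered tray, carried it to the tote and lowered it until it touched the floor. I pressed about 1 mm further to confirm contact, which gave a brief 12 N on the tool, then released and backed off.

**Last checks:**
- The tray floor measured about 36 mm above the bench, against 35 mm expected when fully down.
- The lid centre was at about (0.448, 0.348), 52–54 mm up in both views, which fits a box standing flat on the tote floor.
- The bottle, jar and green-lidded box stayed within about 4 pixels of where they started, which is within the networks' scatter. The orange and pink look-alikes look unmoved in the pictures.
- The arm was clear of everything, with no contact force beyond noise.

No check failed. The networks' first estimates from the two views differed by up to about 26 mm for the crank grip, so I took positions from pixel geometry and depth in the top view instead.

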